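Turn the small-parts carousel to the red-capped jar and hold it

ROBOT

A 6-joint arm with a two-finger parallel gripper is mounted at the origin on the work surface. World frame = base frame: x ahead of the robot, y to its left, z up, the work surface at z = 0. Lengths are in m, angles in rad, forces in N, time in s.
With the tool pointing down it reaches from about 0.275 to 0.75 m from the base axis. Payload 10.2 kg.
Tool frame: the origin (TCP) lies midway between the tips of the shut fingers; the grasp point (between the pads) lies 19 mm behind it; z points along the fingers, y is the line along which they close (so a half turn about z gives the same grasp; the last joint's range is limited). The gripper opens to 85 mm and grips with 20 to 120 N. Pads are 22 mm wide; open, the fingers measure 114 mm over their backs; the gripper's body (76 mm by 85 mm) begins 54 mm behind the grasp point. The pads swing forward as they close: fully open they stand 13 mm farther back than shut.
Start: joints at [0.989, 0.313, 1.498, -0, 1.331, -0.223], TCP at [0.184, 0.492, 0.231] pointing down, gripper open.
Joint ranges: [-2.94, 2.94], [-0.97, 2.17], [0.19, 2.56], [-1.23, 4.37], [0.02, 3.11], [-2.88, 2.88]. Speed limits (rad/s): [2.39, 2.39, 3.01, 3.14, 3.14, 3.14].

INTERFACE

Orientations are given as a unit quaternion [w, x, y, z].
In Python, from station import arm gives the robot as it stands.
- The arm moves only by the shell command python3 -m handwheel 'ROWS' [FORCE]. ROWS is JSON, a list of rows, each a list of 7 numbers: the shift along the tool's x, y, z in cm, then the turn, a rotation vector about the tool's x, y, z in degrees, then the opening, from -1 (shut) to 1 (fully open). In form: [[tx, ty, tz, ax, ay, az, fingers], ...]. A call has 1 to 12 rows; each row shifts and turns the commanded pose from where the row before left it, along the tool's axes as they then stand; what a row does not reach is not made up. A row lasts 1/8 s, in which the tool goes at most 62.5 mm and 10.7 degrees, less where a joint would pass 70% of its speed; a pose out of reach is approached as far as the arm can. A call with a gripper value outside its range is refused whole. The fingers move at their own pace and stop on an object; FORCE is the grip in N (left out, the last holds). Time passes only in rows, so rows that do not move let the fingers close. It gives the time, the measured TCP pose, the force, the opening and the grip force at its end, in the units of the state.
- arm.sense(): the state, without advancing time (a new reading comes with each control period).
- arm.snapshot(name): name is "scene" or "side" or "wrist"; returns (picture, depth): 400x640x3 uint8, blue, green, red; 400x640 float32, m along the optical axis (not along the pixel's ray), 0 where there is no reading.
- arm.calibration(name): a dict with "intrinsics" (3x3 intrinsics, pixels), "distortion" ([k1, k2, p1, p2, k3] as OpenCV has them; the pictures are not rectified), "R" (3x3) and "t" (3): a world point X has camera coordinates R X + t; the wrist camera has in their place "T_tool_cam" (4x4, takes a point from camera to tool coordinates, whose origin is the TCP and whose axes are the flange's). Camera axes: x right, y down, z forward; pixel columns grow to the right and rows downward; lengths in m; the calibration is good to about 2 mm. A picture is of the moment at which its call begins: read the wrist's pose just before it. calibration takes no time and is no camera call.
- arm.close_job(): hands the job in; it is judged then, once.
The state is a dict: "time_s": time; "joint_pos": joint angles; "joint_velocities": joint speeds; "joint_torque": joint torques, N m; "tcp_pos": TCP position; "eef_rot": TCP orientation; "wrist_force": force on the tool from outside, world axes, zero at the start; "wrist_torque": the same for the moment, N m; "gripper_width": finger opening in m; "grip_force": force on a finger pad.
Only numpy, scipy, OpenCV 4.12 (cv2) and the standard library are available. Lean on these libraries where they do the work, as an engineer would, in place of code of your own. Each camera call takes 0.05 s, during which the arm holds its last target. There are 200 camera calls.

TASK

On the repair bench, first release the brake of the small-parts carousel by swinging its yellow-tipped lever all the way over, then turn the carousel until the jar with the red cap stands at the front, in line with the yellow arrow on the foot. Finish while still gripping the red-capped jar or another part of the turntable firmly, holding it still there: do not let go at the end. Leave the brake released and the other things on the bench where they are.

Things in the scene. Friction and masses are not known exactly. Their poses are not given: they have to be found in the camera images.
- carousel: The carousel's fixed black foot, screwed to the bench: a disc of 230 mm diameter with a 50 mm wide tongue towards its front that carries a yellow arrow (150 to 192 mm from the centre, pointing inwards, at most 15 mm high). Origin on the bench, on the turning axis; z up, -x points to the front (along the arrow's tongue), +y to the brake lever.
- turntable: Blue turntable: disc 280 mm across, upper face 42 mm above the bench, with 5 clear jars (50 mm diameter) fixed on it 72 degrees apart, centres 85 mm from the axis; one cap red, four white, tops at 118 mm. Hub 48 mm across, 77 mm high. Origin on the turning axis, 32 mm up; z up, -x points to the red-capped jar. Unbraked it turns freely either way (about 0.1 N m) and stays where left.
- red_cap (a point): Centre of the red cap (42 mm diameter, 26 mm tall, vertical cylinder), 107 mm above the bench, 85 mm from the turning axis. The cap is fixed to its jar and the jar to the turntable; the cap can be gripped from above and used to turn the turntable.
- front_spot (a point): Where the centre of the red cap must be at the end: in line with the yellow arrow, 85 mm from the turning axis, 107 mm above the bench. Fixed to the foot.
- brake (a joint): Brake lever angle (rad): starts at 0 = brake on (turntable clamped by friction), leaning 0.5 rad to the carousel's front (-x of carousel); 1.0 = fully released, leaning 0.5 rad to its +x. Pivot axis along y of carousel, grip and rod 190 mm from the turning axis on the +y side, pivot 18 mm above the bench. Some 4 N at the tip moves it; it stays where it is left.
- brake_tip (a point): Centre of the yellow grip at the end of the brake lever: a horizontal cylinder of 20 mm diameter, 26 mm long along y of carousel, on an 11 mm steel rod, 88 mm from the pivot, 95 mm above the bench at both ends of its swing.
- spray_can: Bystander: white-topped spray can with blue label, 65 mm diameter, 190 mm tall. Origin at the centre of its underside.
- mug: Bystander: white mug, 80 mm diameter, 90 mm tall, handle along its +y. Origin at the centre of its underside.
- screwdriver: Bystander: screwdriver lying on the bench beside the carousel, 180 mm long along its x, about 25 mm high. Origin under its middle.
- screw_tin: Bystander: flat round steel tin, 66 mm diameter, 34 mm tall, beside the turntable, on the side away from the brake lever. Origin at the centre of its underside.
- socket_block: Bystander: cream mains socket block with four outlets, 130 x 130 x 47 mm. Origin at the centre of its underside.

How it is judged:
On the way:
1. the brake lever is thrown to released (value of joint brake above 0.8 rad), for 0.2 s.
At the end, for the whole second after the job is handed in: The red cap's centre is within 12 mm of the front spot (in line with the arrow), the turntable stands still (under 0.05 rad/s), the fingers still hold it with more than 5 N, and the brake lever is still released (above 0.75 rad) (horizontal distance between red_cap and front_spot below 0.012 m and angular speed of turntable below 0.05 rad/s and contact force between the fingers and turntable above 5 N and value of joint brake above 0.75 rad); the arm keeps its last pose, push and grip.
It fails at once if the turntable is forced round (red cap moved more than 20 mm) while the brake is still on (value of joint brake below 0.3 rad and distance of red_cap from where it was at the start of the episode above 0.02 m).
It fails at once if a bystander is shoved more than 30 mm or knocked over (distance of any of spray_can, mug, screwdriver, screw_tin, socket_block from where it was at the start of the episode above 0.03 m or angle between any of spray_can, mug, screw_tin, socket_block's own z axis and vertical above 0.5 rad).
It also fails if it takes over 46 s, if anything falls off the work surface, if the arm or the gripper's body presses on something with over 40 N, if the wrist force passes 120 N, or if a joint passes its speed limit or range.

## Working session

There is one attempt and no reset: what is moved stays moved. The work goes in short steps, Python scripts to look and compute and a shell command to move; the robot and the scene stay as the last step left them, time stands still between calls to the robot, and variables do not carry over. Pictures are saved under pics/ and viewed, at most 10 in all, crops included, and the job is handed in when it is done.

```bash
mkdir -p pics; ls; cat > h.py <<'E'
import numpy as np,cv2,pickle
from station import arm
def snap(n,tag):
    s=arm.sense(); im,d=arm.snapshot(n); cv2.imwrite(f'pics/{tag}.png',im); c=arm.calibration(n)
    pickle.dump((im,d,c,s),open(f'{tag}.pkl','wb')); return im,d,c,s
def Rq(q):
    from scipy.spatial.transform import Rotation as R
    return R.from_quat([q[1],q[2],q[3],q[0]]).as_matrix()
def ray(c,uv,s=None):
    p=cv2.undistortPoints(np.array([[uv]],float),np.array(c['intrinsics']),np.array(c['distortion']))[0,0]
    r=np.array([*p,1.])
    if 'R' in c:
        R=np.array(c['R']);t=np.array(c['t']); return -R.T@t,R.T@r
    T=np.array(c['T_tool_cam']);Rt=Rq(s['eef_rot'])
    return np.array(s['tcp_pos'])+Rt@T[:3,3],Rt@T[:3,:3]@r
def load(tag): return pickle.load(open(f'{tag}.pkl','rb'))
def tri(obs): # [(tag,uv)]
    A=np.zeros((3,3));b=np.zeros(3);L=[]
    for tag,uv in obs:
        im,d,c,s=load(tag);o,r=ray(c,uv,s);r/=np.linalg.norm(r);P=np.eye(3)-np.outer(r,r);A+=P;b+=P@o;L.append((o,P))
    X=np.linalg.solve(A,b);return X,[np.linalg.norm(P@(X-o)) for o,P in L]
def dep(tag,uv):
    im,d,c,s=load(tag);o,r=ray(c,uv,s);u,v=map(int,uv);w=d[v-1:v+2,u-1:u+2];w=w[w>0]
    return o+r*np.median(w) if len(w) else None
def atz(tag,uv,z):
    im,d,c,s=load(tag);o,r=ray(c,uv,s);return o+r*(z-o[2])/r[2]
E
python3 - <<'E'
from h import *
for n in('scene','side','wrist'): im,d,c,s=snap(n,n+'0')
print(s)
E
```

```text
pics
{'time_s': 0.1, 'joint_pos': array([ 9.88551107e-01,  3.13359771e-01,  1.49833699e+00,  1.11331777e-05,
        1.33102836e+00, -2.23405360e-01]), 'joint_velocities': array([-8.12433791e-04, -1.39789049e-04, -9.54744750e-04, -3.35319363e-04,
       -3.94917536e-05, -1.38907307e-03]), 'joint_torque': array([ 3.30143630e-03, -4.12896824e+01, -2.60138172e+01, -9.15128862e-05,
        3.05253001e-03,  6.67198819e-06]), 'tcp_pos': array([0.18425654, 0.49136039, 0.23081893]), 'eef_rot': array([-2.26948038e-04,  1.78460120e-01,  9.83946983e-01, -5.18790765e-04]), 'wrist_force': array([-0.00432305, -1.05836198, -0.01334645]), 'wrist_torque': array([-0.07989066,  0.03602815,  0.01034912]), 'grip_force': 0.0, 'gripper_width': 0.08547553619282974}
```

View pics/scene0.png

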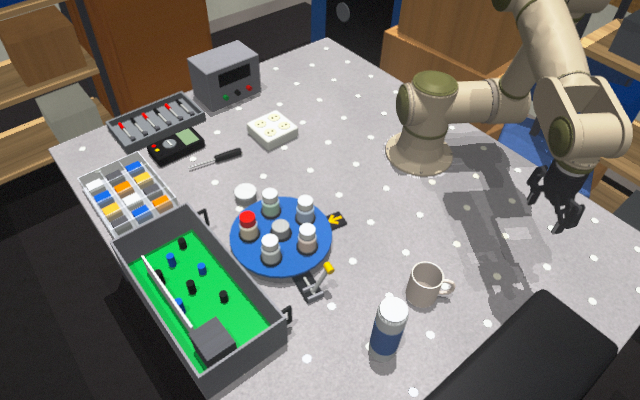

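View pics/side0.png

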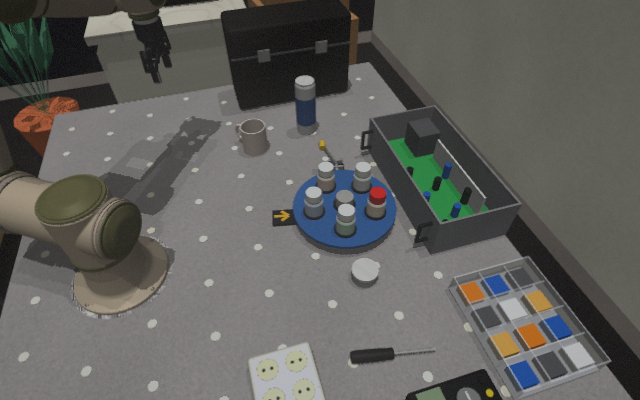

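The scene view shows the red cap at (248,218), the hub at (281,226), the lever tip at (329,267) and the arrow at (335,219). In the side view they are at (377,195), (345,198), (322,146) and (284,216). The red cap stands at the back, the lever on the +y side.

```bash
python3 - <<'E'
from h import *
def cen(tag,lo,hi,box):
    im=load(tag)[0];x0,y0,x1,y1=box
    m=cv2.inRange(cv2.cvtColor(im,cv2.COLOR_BGR2HSV),lo,hi)[y0:y1,x0:x1];v,u=np.nonzero(m);return (u.mean()+x0,v.mean()+y0),len(u)
Y=((18,150,100),(35,255,255))
R=((0,150,80),(8,255,255))
out={}
for n,lo,bs,bd in(('tip',Y,(315,255,345,280),(312,138,332,155)),('arrow',Y,(322,208,350,232),(270,205,298,226)),('red',R,(235,205,262,232),(362,185,392,208))):
    a,na=cen('scene0',*lo,bs);b,nb=cen('side0',*lo,bd)
    X,e=tri([('scene0',a),('side0',b)]);out[n]=X;print(n,a,na,b,nb,X.round(4),np.round(e,4),dep('scene0',a),dep('side0',b))
# disc fit: blue ellipse -> plane z=.042
for t,box in(('scene0',(220,190,340,285)),('side0',(285,165,402,255))):
    im=load(t)[0];m=np.zeros(im.shape[:2],np.uint8);x0,y0,x1,y1=box
    m[y0:y1,x0:x1]=cv2.inRange(cv2.cvtColor(im,cv2.COLOR_BGR2HSV),(100,120,40),(125,255,255))[y0:y1,x0:x1]
    c=cv2.convexHull(np.vstack(cv2.findContours(m,0,cv2.CHAIN_APPROX_NONE)[0]))
    P=np.array([atz(t,q,.040) for q in c[:,0].astype(float)]);(cx,cy),r=cv2.minEnclosingCircle(P[:,:2].astype(np.float32));print(t,cx,cy,r)
for n,a,b in(('hub',(281,224),(345,196)),('can',(393,304),(304,82)),('mug',(427,273),(252,125)),('tin',(246,190),(365,266))):
    print(n,tri([('scene0',a),('side0',b)]))
E
```

```text
tip (np.float64(328.25), np.float64(267.2857142857143)) 84 (np.float64(321.64516129032256), np.float64(143.67741935483872)) 31 [0.587  0.2149 0.0975] [0.0008 0.0008] [0.59067404 0.21765027 0.10339383] [0.58504273 0.21102308 0.10129597]
arrow (np.float64(334.1807228915663), np.float64(219.10843373493975)) 83 (np.float64(282.35064935064935), np.float64(215.45454545454547)) 77 [0.4241 0.0539 0.0119] [0.0001 0.0001] [0.42512462 0.05513566 0.01389407] [0.42399731 0.05233129 0.01367099]
red (np.float64(246.68639053254438), np.float64(218.50887573964496)) 169 (np.float64(377.58181818181816), np.float64(193.4909090909091)) 165 [ 0.6599 -0.0288  0.1087] [0.0003 0.0003] [ 0.66374471 -0.02221074  0.11735801] [ 0.65577241 -0.03565539  0.11694586]
scene0 0.5914859771728516 0.02107231505215168 0.14163382351398468
side0 0.5884624123573303 0.017684178426861763 0.13928347826004028
hub (array([0.58767677, 0.01756385, 0.07582906]), [np.float64(0.0023482944356631274), np.float64(0.002348294435663151)])
can (array([0.58826176, 0.41342737, 0.18723472]), [np.float64(0.0020857687607882354), np.float64(0.002085768760788266)])
mug (array([0.40810411, 0.37475982, 0.09184306]), [np.float64(1.0959090411104079e-05), np.float64(1.0959090410958059e-05)])
tin (array([ 0.57165344, -0.17890107,  0.03783013]), [np.float64(0.001447017577214724), np.float64(0.001447017577214735)])
```

```bash
python3 -m handwheel '[[0,0,0,0,0,-8.6,-1],[-4.1,-1.9,0,0,0,0,-1],[-4.1,-1.9,0,0,0,0,-1],[-4.1,-1.9,0,0,0,0,-1],[-4.1,-1.9,0,0,0,0,-1],[-4.1,-1.9,0,0,0,0,-1],[-4.1,-1.9,0,0,0,0,-1],[-4.1,-1.9,0,0,0,0,-1],[-4.1,-1.9,0,0,0,0,-1],[-4.1,-1.9,0,0,0,0,-1],[-4.1,-1.9,0,0,0,0,-1],[0,0,0,0,0,0,-1]]' 40
cat > go.py <<'E'
import sys
from h import *
C=np.array([.590,.019]);u=np.array([.978,-.206]);v=np.array([.206,.978])
s=arm.sense();R=Rq(s['eef_rot']);p=s['tcp_pos'];d=p[:2]-C
print('t',s['time_s'],'tcp',p.round(4),'carousel xy',(d@u).round(4),(d@v).round(4),'yaw y',np.degrees(np.arctan2(R[1,1],R[0,1])).round(2),'q',s['joint_pos'].round(3),'F',np.round(s['wrist_force'],1),'w',s['gripper_width'],s['grip_force'])
if len(sys.argv)>1: # target world xyz -> tool cm
    print('tool cm',(R.T@(np.array(eval(sys.argv[1]))-p)*100).round(2))
E
python3 go.py; python3 -c "
from h import *
snap('wrist','w1')"
```

```text
time_s: 1.65
tcp_pos: [0.5476, 0.2188, 0.2303]
eef_rot: [-0.0, 0.106, 0.994, -0.0]
wrist_force: [-0.1, 0.1, 0.2]
gripper_width: -0.0005
grip_force: 0.0
t 1.65 tcp [0.5476 0.2188 0.2303] carousel xy -0.0826 0.1866 yaw y 77.85 q [ 0.182  0.458  1.292 -0.     1.393 -1.177] F [-0.1  0.1  0.2] w -0.0005069168070594945 0.0
```

View pics/w1.png

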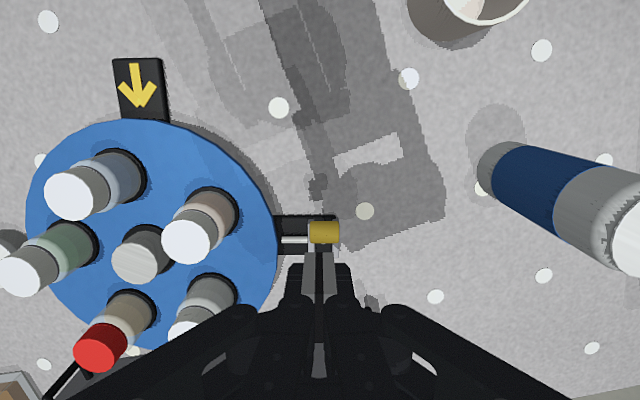

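The wrist view shows the lever tip at (324,232), the arrow at (137,87) pointing down the picture, the hub cap at (140,255) and the red cap at (97,350).

```bash
python3 - <<'E'
from h import *
print(tri([('scene0',(328.2,267.3)),('side0',(321.6,143.7)),('w1',(324,232))]),atz('w1',(324,232),.097))
print(tri([('scene0',(334.2,219.1)),('side0',(282.35,215.5)),('w1',(137,87))]),atz('w1',(137,87),.012))
im,d,c,s=load('w1');m=cv2.inRange(cv2.cvtColor(im,cv2.COLOR_BGR2HSV),(100,120,40),(125,255,255));m[:,290:]=0
k=cv2.convexHull(np.vstack(cv2.findContours(m,0,cv2.CHAIN_APPROX_NONE)[0]))[:,0].astype(float)
P=np.array([atz('w1',q,.042)[:2] for q in k if q[1]<250]);A=np.c_[2*P,np.ones(len(P))];x=np.linalg.lstsq(A,(P**2).sum(1),rcond=None)[0];print(x[:2],np.sqrt(x[2]+x[0]**2+x[1]**2))
E
```

```text
(array([0.58632798, 0.21542314, 0.09658887]), [np.float64(0.0017162636433987008), np.float64(0.000691596644387354), np.float64(0.0015765150703316783)]) [0.58467709 0.21628944 0.097     ]
(array([0.42365899, 0.05428445, 0.01139073]), [np.float64(0.0005917675897456519), np.float64(0.0005952569498622456), np.float64(0.0009401309936487569)]) [0.42312745 0.05535822 0.012     ]
[0.57434373 0.02693022] 0.1340620190645082
```

```bash
python3 -m handwheel '[[0,0.3,4,0,0,0,-1],[0,0,4,0,0,0,-1],[0,0,4,0,0,0,-1],[0,0,2.6,0,0,0,-1],[0,0,0,0,0,0,-1],[-2,0,0,0,0,0,-1],[-1.5,0,0,0,0,0,-1],[-1.5,0,0,0,0,0,-1],[-1.5,0,0,0,0,0,-1],[-1.5,0,0,0,0,0,-1]]'; python3 go.py
```

```text
time_s: 2.95
tcp_pos: [0.6252, 0.208, 0.0873]
eef_rot: [0.0, 0.104, 0.995, 0.0]
wrist_force: [-2.0, 0.6, -2.2]
gripper_width: -0.0001
grip_force: 1.3
t 2.95 tcp [0.6252 0.208  0.0873] carousel xy -0.0045 0.1921 yaw y 78.1 q [ 0.144  0.734  1.219  0.     1.187 -1.22 ] F [-2.   0.6 -2.2] w -0.00011408768566142836 1.3130834698677063
```

```bash
python3 -m handwheel '[[-1,0,0,0,0,0,-1],[-1,0,0,0,0,0,-1],[-0.6,0,0,0,0,0,-1],[0,0,0,0,0,0,-1],[0,0,0,0,0,0,-1]]'; python3 go.py
```

```text
time_s: 3.58
tcp_pos: [0.6488, 0.2022, 0.0854]
eef_rot: [-0.002, 0.104, 0.995, -0.0]
wrist_force: [-11.7, 0.9, 2.8]
gripper_width: -0.0002
grip_force: 5.9
t 3.575 tcp [0.6488 0.2022 0.0854] carousel xy 0.0197 0.1913 yaw y 78.08 q [ 1.300e-01  7.840e-01  1.132e+00  1.000e-03  1.230e+00 -1.233e+00] F [-11.7   0.9   2.8] w -0.00023434402029975037 5.87817340856418
```

```bash
python3 -m handwheel '[[-0.6,0,0,0,0,0,-1],[0,0,0,0,0,0,-1],[0,0,0,0,0,0,-1]]'; python3 go.py;  python3 -m handwheel '[[2,0,0,0,0,0,-1],[0,0,-5,0,0,0,-1],[0,0,-5,0,0,0,0],[0,0,-4,0,0,-5,1]]'; python3 -c "
from h import *
snap('scene','s2');im=snap('side','d2')[0]
a=cv2.imread('pics/s2.png')[180:320,220:380];b=im[120:260,270:430];cv2.imwrite('pics/c2.png',cv2.resize(np.hstack([a,b]),None,fx=2.4,fy=2.4))"; python3 go.py '[.6599,-.0288,.20]'
```

```text
time_s: 3.95
tcp_pos: [0.6496, 0.2022, 0.0851]
eef_rot: [-0.009, 0.103, 0.995, -0.001]
wrist_force: [-40.5, 1.3, 16.8]
gripper_width: 0.0003
grip_force: 20.5
t 3.95 tcp [0.6496 0.2022 0.0851] carousel xy 0.0205 0.1915 yaw y 78.16 q [ 0.129  0.794  1.115  0.002  1.251 -1.236] F [-40.5   1.3  16.8] w 0.00026198181706059534 20.472207237035036
time_s: 4.45
tcp_pos: [0.6373, 0.2046, 0.2285]
eef_rot: [0.002, 0.06, 0.998, 0.0]
wrist_force: [0.5, 0.5, 1.0]
gripper_width: 0.0356
grip_force: 0.0
t 4.55 tcp [0.6386 0.2048 0.2315] carousel xy 0.0093 0.1917 yaw y 83.14 q [ 0.136  0.644  0.993 -0.     1.493 -1.315] F [0.5 0.7 0.3] w 0.050282322685802135 0.0
tool cm [ -4.87 -22.94   3.15]
```

View pics/c2.png

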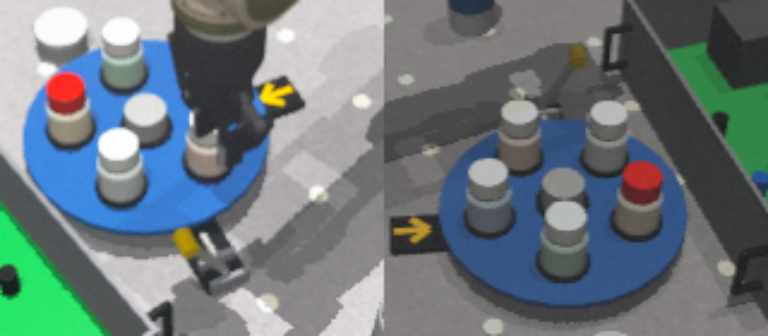

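The lever now leans to the back, so the brake is released. The red cap has not moved.

```bash
python3 -c "
from h import *
print(tri([('scene0',(285,325)),('side0',(370,118))]),tri([('scene0',(187,207)),('side0',(437,243))]))"
python3 -m handwheel '[[-0.7,-3.3,0,0,0,0,1],[-0.7,-3.3,0,0,0,0,1],[-0.7,-3.3,0,0,0,0,1],[-0.7,-3.3,0,0,0,0,1],[-0.7,-3.3,0,0,0,0,1],[-0.7,-3.3,0,0,0,0,1],[-0.7,-3.2,0,0,0,-10.4,1],[0,0,0,0,0,-10.4,1],[0,0,0,0,0,-10.4,1],[0,0,0,0,0,-10.4,1],[0,0,0,0,0,-10.4,1],[0,0,0,0,0,-10.4,1]]';python3 -m handwheel '[[0,0,0,0,0,0,1]]'; python3 -c "
from h import *
snap('wrist','w3')"; python3 go.py '[.6599,-.0288,.11]'
```

```text
(array([0.7634645 , 0.27783327, 0.1065379 ]), [np.float64(0.0019063084594485463), np.float64(0.0019063084594484615)]) (array([ 0.75002615, -0.19137202,  0.0739493 ]), [np.float64(0.0026467806705786374), np.float64(0.002646780670578557)])
time_s: 6.05
tcp_pos: [0.6577, -0.0298, 0.2251]
eef_rot: [0.0, -0.468, 0.884, -0.0]
wrist_force: [-0.6, -0.7, 0.7]
gripper_width: 0.0854
grip_force: 0.0
time_s: 6.18
tcp_pos: [0.6577, -0.0298, 0.2251]
eef_rot: [0.0, -0.464, 0.886, -0.0]
wrist_force: [-0.1, -0.3, 0.4]
gripper_width: 0.0856
grip_force: 0.0
t 6.225 tcp [ 0.6576 -0.0297  0.2251] carousel xy 0.0762 -0.0337 yaw y 145.2 q [-0.223  0.623  1.045 -0.     1.473 -2.757] F [ 0.9  0.6 -0.2] w 0.08535574496398335 0.0
tool cm [-0.21 -0.13 11.51]
```

View pics/w3.png

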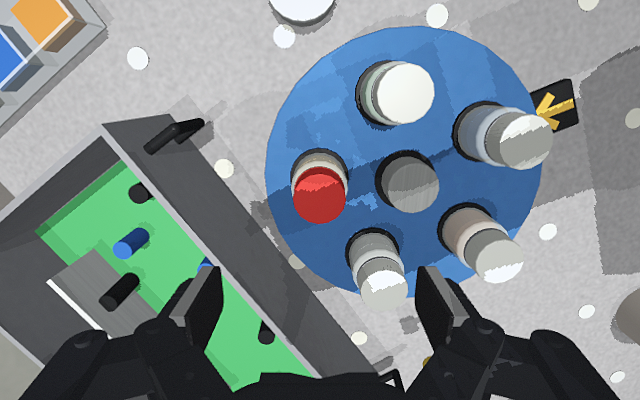

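The wrist view shows the red cap's top at about (320,197), the arrow at (556,105) and the box wall clear to the left.

```bash
python3 - <<'E'
from h import *
im,d,c,s=load('w3');m=cv2.inRange(cv2.cvtColor(im,cv2.COLOR_BGR2HSV),(0,150,60),(10,255,255));m2=cv2.inRange(cv2.cvtColor(im,cv2.COLOR_BGR2HSV),(172,150,60),(180,255,255));v,u=np.nonzero(m|m2)
a=(u.mean(),v.mean());print(a,len(u),tri([('scene0',(246.7,218.5)),('side0',(377.6,193.5)),('w3',a)]),atz('w3',a,.108))
A=(556,105);print(atz('w3',A,.0114))
X=tri([('scene0',(246.7,218.5)),('side0',(377.6,193.5)),('w3',a)])[0]
r=X[:2]-[.590,.019];print(np.hypot(*r),np.degrees(np.arctan2(r[1],r[0])))
E
```

```text
(np.float64(318.97949594190516), np.float64(195.06962836394703)) 2341 (array([ 0.65837421, -0.02958774,  0.10813461]), [np.float64(0.001412152755151588), np.float64(0.0015467257827484248), np.float64(0.002476290322504321)]) [ 0.65593097 -0.0301467   0.108     ]
[0.41520442 0.05305605 0.0114    ]
0.083879680595822 -35.398172748520885
```

```bash
python3 -m handwheel '[[0,0,4,0,0,0,1],[0,0,4,0,0,0,1],[0,0,4,0,0,0,1],[0,0,1.5,0,0,0,1],[0,0,0,0,0,0,1],[0,0,0,0,0,0,-1],[0,0,0,0,0,0,-1],[0,0,0,0,0,0,-1],[0,0,0,0,0,0,-1],[0,0,0,0,0,0,-1],[0,0,0,0,0,0,-1]]' 40; python3 go.py
```

```text
time_s: 7.6
tcp_pos: [0.6577, -0.0295, 0.0917]
eef_rot: [0.0, -0.465, 0.885, -0.0]
wrist_force: [-2.5, 0.8, 5.8]
gripper_width: 0.041
grip_force: 40.4
t 7.6 tcp [ 0.6577 -0.0295  0.0917] carousel xy 0.0762 -0.0335 yaw y 145.44 q [-0.222  0.728  1.217  0.     1.195 -2.761] F [-2.5  0.8  5.8] w 0.04095323869280686 40.3799843788147
```

```bash
python3 -m handwheel '[[0.55,0.02,0,0,0,3.75,-1],[1.11,0.07,0,0,0,7.5,-1],[1.11,0.07,0,0,0,7.5,-1],[1.11,0.07,0,0,0,7.5,-1],[1.11,0.07,0,0,0,7.5,-1],[1.11,0.07,0,0,0,7.5,-1],[1.11,0.07,0,0,0,7.5,-1],[0,0,0,0,0,0,-1],[0,0,0,0,0,0,-1]]'; python3 go.py
```

```text
time_s: 8.72
tcp_pos: [0.5971, -0.0643, 0.0916]
eef_rot: [-0.0, -0.059, 0.998, 0.001]
wrist_force: [-5.5, 9.5, 9.7]
gripper_width: 0.0408
grip_force: 40.9
t 8.725 tcp [ 0.5971 -0.0643  0.0916] carousel xy 0.0241 -0.0799 yaw y 96.76 q [-0.303  0.612  1.426  0.002  1.105 -1.993] F [-5.5  9.5  9.7] w 0.040840135242824656 40.89520812034607
```

```bash
python3 -m handwheel '[[0.55,0.15,0,0,0,3.75,-1],[1.1,0.08,0,0,0,7.5,-1],[1.1,0.08,0,0,0,7.5,-1],[1.1,0.08,0,0,0,7.5,-1],[1.1,0.08,0,0,0,7.5,-1],[1.1,0.08,0,0,0,7.5,-1],[1.1,0.08,0,0,0,7.5,-1],[1.1,0.08,0,0,0,7.5,-1],[1.1,0.08,0,0,0,7.5,-1],[1.1,0.08,0,0,0,7.5,-1],[0,0,0,0,0,0,-1],[0,0,0,0,0,0,-1]]'; python3 go.py
```

```text
time_s: 10.22
tcp_pos: [0.5116, -0.0151, 0.0916]
eef_rot: [-0.0, 0.533, 0.846, 0.001]
wrist_force: [-3.8, 8.6, 11.4]
gripper_width: 0.0409
grip_force: 41.0
t 10.225 tcp [ 0.5116 -0.0151  0.0916] carousel xy -0.0696 -0.0495 yaw y 25.56 q [-0.259  0.442  1.711  0.002  0.989 -0.707] F [-3.8  8.6 11.4] w 0.040863090545470396 40.992717146873474
```

```bash
python3 -m handwheel '[[0.55,0.03,0,0,0,3.75,-1],[1.1,0.08,0,0,0,7.5,-1],[1.1,0.08,0,0,0,7.5,-1],[1.1,0.08,0,0,0,7.5,-1],[1.1,0.08,0,0,0,7.5,-1],[0.25,0,0,0,0,1.7,-1],[0,0,0,0,0,0,-1],[0,0,0,0,0,0,-1],[0,0,0,0,0,0,-1]]'; python3 go.py; python3 - <<'E'
from h import *
snap('scene','s4');im=snap('side','d4')[0]
a=cv2.imread('pics/s4.png')[180:320,220:380];b=im[120:260,270:430];cv2.imwrite('pics/c4.png',cv2.resize(np.hstack([a,b]),None,fx=2.4,fy=2.4))
# circle centre from the TCP places
from scipy.optimize import least_squares
P=np.array([[.6577,-.0295],[.5971,-.0643],[.5116,-.0151],arm.sense()['tcp_pos'][:2]])
c=least_squares(lambda x:np.hypot(*(P-x).T)-.085,[.59,.019]);print(c.x,c.fun)
f=np.array([.4237,.0543])-c.x;print('front spot',c.x+.085*f/np.hypot(*f))
E
```

```text
time_s: 11.35
tcp_pos: [0.5052, 0.0352, 0.0916]
eef_rot: [-0.0, 0.766, 0.643, 0.0]
wrist_force: [-4.0, 5.3, 10.4]
gripper_width: 0.0406
grip_force: 41.0
t 11.35 tcp [0.5052 0.0352 0.0916] carousel xy -0.0863 -0.0016 yaw y -9.97 q [-1.630e-01  4.320e-01  1.727e+00  1.000e-03  9.820e-01  1.100e-02] F [-4.   5.3 10.4] w 0.040554097300712855 41.027841567993164
[0.58886373 0.02031652] [-2.87249786e-05  1.64236518e-05 -5.79515290e-06 -1.66675563e-05]
front spot [0.50560781 0.03744695]
```

View pics/c4.png

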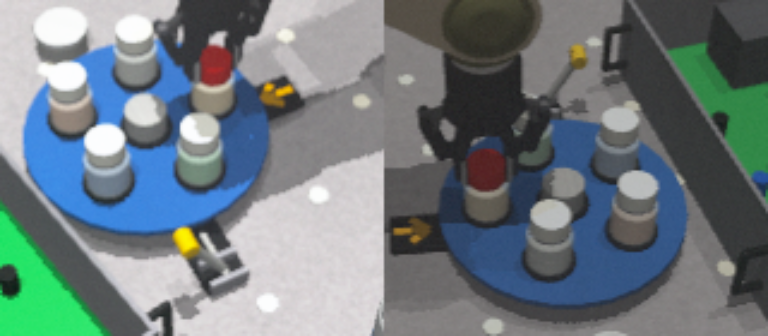

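The red cap stands at the front beside the arrow, and the lever is still over. It needs about 2 mm more.

```bash
python3 -m handwheel '[[0.2,0,0,0,0,1.4,-1],[0,0,0,0,0,0,-1],[0,0,0,0,0,0,-1],[0,0,0,0,0,0,-1]]'; python3 go.py; python3 -c "
from station import arm
print(arm.close_job())"
```

```text
time_s: 11.95
tcp_pos: [0.5056, 0.0372, 0.0916]
eef_rot: [-0.0, 0.774, 0.634, 0.001]
wrist_force: [-4.0, 5.4, 10.6]
gripper_width: 0.0407
grip_force: 41.0
t 11.95 tcp [0.5056 0.0372 0.0916] carousel xy -0.0863 0.0004 yaw y -11.37 q [-1.590e-01  4.330e-01  1.726e+00  1.000e-03  9.830e-01  3.900e-02] F [-4.   5.4 10.6] w 0.040722227951769635 40.99516689777374
the job is handed in; nothing more can be done
None
```

I released the brake, turned the red-capped jar to the arrow (by my measurements within about 1 mm of the front spot), and handed the job in at about 12 s still gripping the cap with about 41 N; no verdict came back.

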